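# Pop the display case and pull a bearing for an order

## Task

Press the yellow latch cap of the red display case down, firmly enough to release the lid but no harder than 25 N, and let the lid spring fully open by itself without touching it. Then lift the new steel bearing out of the case and set it down flat on the floor of the blue order tray, without dropping it and leaving the other things where they stand.

Things in the scene. Friction and masses are not known exactly. Their poses are not given: they have to be found in the camera images.
- case: Red display case fixed to the counter, 142 x 162 mm, 60 mm tall, walls and floor 6 mm thick. Origin: centre of its underside; x runs from the latch in front (-x, robot side) to the lid's hinge along the back (+x) top edge, z up. The yellow latch cap stands in front of it, on its centre line (y = 0).
- lid: Clear, black-framed lid on the case, 142 x 162 x 6 mm; origin on the hinge line, z vertical when shut, tilting by the opening angle. A spring lifts it; the latch's hook holds its steel lip, 12 mm out from its front edge. Freed, it swings up and back in about 2 s to about 1.8 rad, sweeping 154 mm about the hinge: keep a wide hand out of that arc (narrow side towards the lid).
- latch: Steel rocker, 24 mm wide, origin on its pivot 90 mm in front of the case's centre, 36 mm up; a 37 mm hook stands there, a tongue runs 64 mm to -x with the yellow cap 50 mm from the pivot. Cap pressed down: 3 N at first, frees the lid after about 10 mm at 7 to 12 N, then a hard stop 3 to 4 mm further (9 to 15 N), where force climbs fast. It springs back. Over 25 N breaks it.
- latch_spot (a point): Nominal top centre of the round yellow latch cap (22 mm across), 140 mm in front of the case's centre, 52 mm above the counter, fixed to the case. The cap sits on an adjusting screw: its real top is anywhere from 8 mm below to 8 mm above this point (44 to 60 mm above the counter); the sideways place is true.
- bearing_mid (a point): Centre of the new steel wheel bearing: a ring 54 mm across, 36 mm tall, 25 mm bore, about 0.3 kg, lying flat on the floor of the case (its underside 6 mm above the counter) near the middle; point half-way up. z is its axis.
- tray: Blue open order tray, 150 x 150 mm, 30 mm tall, walls and floor 5 mm thick, loose on the counter. Origin: centre of its underside, z up.
- carton_tan: Bystander, loose on the counter: tan cardboard carton, 120 x 90 x 70 mm; origin at the centre of its underside.
- carton_blue: Bystander, loose on the counter: blue carton, 100 x 70 x 50 mm; origin at the centre of its underside.
- oil_filter: Bystander, loose on the counter: white oil-filter canister with an orange band, 72 mm across, 92 mm tall; origin at the centre of its underside.
- spray_can: Bystander, loose on the counter: green-labelled spray can, 60 mm across, 170 mm tall; origin at the centre of its underside.
- old_bearing: Bystander, loose on the counter: worn copper-coloured old bearing lying flat, 66 mm across, 22 mm tall (not the one wanted); origin at the centre of its underside.
- wrench: Bystander, loose on the counter: steel wrench lying flat, 180 mm long; origin at the middle of its length, underside.
- bolt_cup: Bystander, loose on the counter: red plastic cup, 70 mm across, 60 mm tall; origin at the centre of its underside.
There are look-alikes about, which are no part of the job. What is meant by the tray is not green, and is the smaller of those in its own colour.

How it is judged:
By the outcome, as a careful person would: the job done as asked, in the order asked, and still so for the second after the job is handed in, with the robot touching nothing.
It also fails if it takes over 64 s, if anything falls off the work surface, if the arm or the gripper's body presses on something with over 40 N, if the wrist force passes 120 N, or if a joint passes its speed limit or range.

## Robot

A 6-joint arm with a two-finger parallel gripper is mounted at the origin on the work surface. World frame = base frame: x ahead of the robot, y to its left, z up, the work surface at z = 0. Lengths are in m, angles in rad, forces in N, time in s.
With the tool pointing down it reaches from about 0.225 to 0.875 m from the base axis. Payload 3.4 kg.
Tool frame: the origin (TCP) lies between the finger pads; the fingertips stand 25 mm ahead of it and the grasp point (between the pads) lies 6 mm ahead of it; z points along the fingers, y is the line along which they close (so a half turn about z gives the same grasp; the last joint's range is limited). The gripper opens to 85 mm and grips with 20 to 120 N. Pads are 22 mm wide; open, the fingers measure 114 mm over their backs; the gripper's body (76 mm by 85 mm) begins 54 mm behind the grasp point. The pads swing forward as they close: fully open they stand 13 mm farther back than shut.
Start: joints at [-1.36, 0.276, 1.505, -0, 1.361, -0.121], TCP at [0.187, -0.544, 0.23] pointing down, gripper open.
Joint ranges: [-2.89, 2.89], [-0.75, 2.08], [0.22, 2.7], [-1.18, 4.32], [0.11, 2.71], [-2.7, 2.7]. Speed limits (rad/s): [2.57, 2.57, 3.14, 3.14, 3.14, 3.14].

## Interface

Orientations are given as a unit quaternion [w, x, y, z].
In Python, from rig import manip, cams, ticket gives the robot as it stands.
- The arm moves only by the tool step_arm, never from a script. Its argument "increments" is a list of rows, each an object with "dp": the shift along the world's x, y, z each as a share of 0.2 m, from -1 to 1, a list of three; "yaw": the turn about the world's z as a share of 0.15 rad, from -1 to 1; "grip": the opening, from 0 (shut) to 1 (fully open). In form: [{"dp": [tx, ty, tz], "yaw": yaw, "grip": grip}, ...]. A call has 1 to 5 rows; each row shifts and turns the commanded pose from where the row before left it; what a row does not reach is not made up. A row lasts 1/8 s, in which the tool goes at most 62.5 mm and 10.7 degrees, less where a joint would pass 70% of its speed; a pose out of reach is approached as far as the arm can. A call with a number of a shift or a turn outside -1 to 1 is refused whole. A call with a gripper value outside its range is refused whole. The fingers move at their own pace and stop on an object; "squeeze" is the grip in N (left out, the last holds). Time passes only in rows, so rows that do not move let the fingers close. It gives the time, the measured TCP pose, the force, the opening and the grip force at its end, in the units of the state.
- manip.get_state(): the state, without advancing time (a new reading comes with each control period).
- cams.get_image(name): name is "side" or "top" or "wrist"; returns the picture (480x640x3 uint8, blue, green, red); there is no depth.
- cams.get_calibration(name): a dict with "fx", "fy", "cx", "cy" (pixels), "k1" (the pictures are not rectified: a ray, as slopes to the right and down, at radius r is drawn at 1 + k1 r^2 times it, then the intrinsics apply), "extrinsics" (4x4, takes a point from camera to world coordinates). Camera axes: x right, y up, looking along -z (the intrinsics and any distortion apply to the point x, -y, -z); pixel columns grow to the right and rows downward; lengths in m; the calibration is good to about 2 mm. A picture is of the moment at which its call begins: read the wrist's pose just before it. get_calibration takes no time and is no camera call; for the wrist camera it gives the pose at the moment of the call.
- ticket.sign_off(): hands the job in; it is judged then, once.
The state is a dict: "clock": time; "qpos": joint angles; "qd": joint speeds; "effort": joint torques, N m; "position": TCP position; "ee_rot": TCP orientation; "contact_force": force on the tool from outside, world axes, zero at the start; "moment": the same for the moment, N m; "width": finger opening in m; "gripper_force": force on a finger pad.
Only numpy, scipy, OpenCV 4.12 (cv2) and the standard library are available. Lean on these libraries where they do the work, as an engineer would, in place of code of your own. Each camera call takes 0.05 s, during which the arm holds its last target. There are 200 camera calls.

## Working session

There is one attempt and no reset: what is moved stays moved. The work goes in short steps, Python scripts to look and compute and a tool call to move; the robot and the scene stay as the last step left them, time stands still between calls to the robot, and variables do not carry over. Pictures are saved under pics/ and viewed, at most 10 in all, crops included, and the job is handed in when it is done.

Besides the shell and the picture viewer there is one more tool, called after ">>>" as a command line: name --argument value ..., lists and objects as JSON in quotes. step_arm: Moves the arm, as the interface text tells. Shift numbers are shares of 0.2 m and turn numbers shares of 0.15 rad, none past 1 either way. Its arguments: {"type":"object","properties":{"increments":{"type":"array"},"squeeze":{"type":"number"}},"required":["increments"]}

```bash
mkdir -p pics
cat > h.py <<'E'
import numpy as np, cv2
from rig import manip, cams, ticket
def ray(cal,u,v):
    K=np.array([[cal['fx'],0,cal['cx']],[0,cal['fy'],cal['cy']],[0,0,1.]])
    p=cv2.undistortPoints(np.array([[[u,v]]],float),K,np.array([cal['k1'],0,0,0.]))[0,0]
    E=np.array(cal['extrinsics']); d=E[:3,:3]@np.array([p[0],-p[1],-1.]); return E[:3,3],d/np.linalg.norm(d)
def onz(cal,u,v,z):
    o,d=ray(cal,u,v); return o+d*(z-o[2])/d[2]
def two(c1,p1,c2,p2):
    a,d=ray(c1,*p1); b,e=ray(c2,*p2)
    s=np.linalg.lstsq(np.c_[d,-e],b-a,rcond=None)[0]
    x,y=a+s[0]*d,b+s[1]*e; return (x+y)/2,np.linalg.norm(x-y)
def proj(cal,P):
    E=np.array(cal['extrinsics']); q=E[:3,:3].T@(np.array(P)-E[:3,3]); x,y=q[0]/-q[2],-q[1]/-q[2]; s=1+cal['k1']*(x*x+y*y)
    return cal['fx']*x*s+cal['cx'],cal['fy']*y*s+cal['cy']
E
python3 - <<'E'
from h import *
s=manip.get_state(); print(s)
for n in ('top','side'):
    cv2.imwrite(f'pics/{n}0.png',cams.get_image(n)); c=cams.get_calibration(n); print(n,np.round(np.array(c['extrinsics']),3).tolist(),c['fx'],c['k1'])
E
```

```text
{'clock': 0.0, 'qpos': array([-1.36000703e+00,  2.76582053e-01,  1.50614480e+00,  2.96984043e-05,
        1.36069095e+00, -1.20950912e-01]), 'qd': array([-0.0006325 , -0.00084884, -0.00040358,  0.00108413, -0.00040559,
       -0.00031619]), 'effort': array([-3.06278998e-03, -4.16778517e+01, -2.45804572e+01, -1.78195087e-04,
        1.12029217e-02, -3.33027728e-06]), 'position': array([ 0.18719039, -0.54311304,  0.22934244]), 'ee_rot': array([-9.12306940e-04,  9.86275168e-01,  1.65107418e-01, -2.64731931e-05]), 'contact_force': array([ 0.01463101,  1.18982768, -0.80662754]), 'moment': array([0.02249721, 0.04586922, 0.01997754]), 'gripper_force': 0.0, 'width': 0.08528556597276975}
top [[0.021, 0.996, -0.09, 0.437], [-1.0, 0.021, -0.007, 0.053], [-0.005, 0.09, 0.996, 1.147], [0.0, 0.0, 0.0, 1.0]] 440.3783387052171 -0.09274355893476147
side [[-0.696, 0.495, -0.52, -0.089], [-0.718, -0.461, 0.521, 0.674], [0.018, 0.736, 0.677, 0.852], [0.0, 0.0, 0.0, 1.0]] 450.72145068288745 -0.017682306538465073
```

View pics/top0.png

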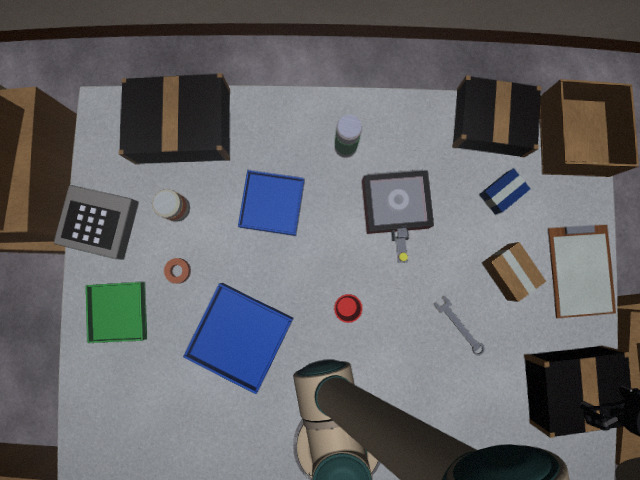

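View pics/side0.png

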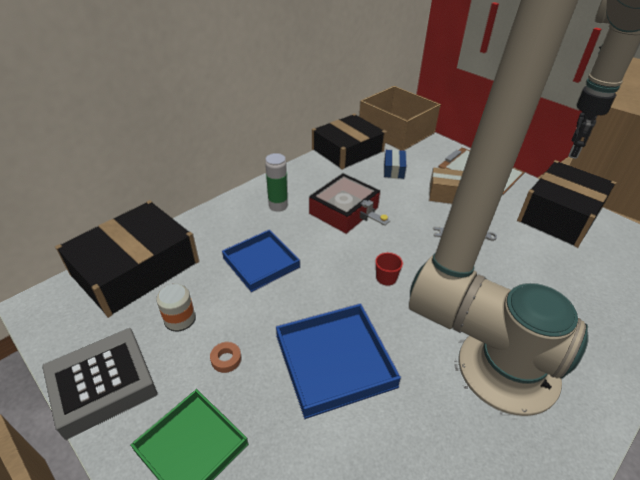

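The top view shows the red case at about (398,202), the yellow cap at (403,257) and the new bearing, seen through the lid, at (399,199). The side view has the cap at (384,218) and the bearing at (344,199).

Tray candidates in the top view are large blue (238,337), small blue (272,203) and green (115,312). The small blue one fits, as it is not green and is the smaller of the two blue ones. I'll measure these and confirm the tray in a crop.

Run:
```python
from h import *
I={n:cv2.imread(f'pics/{n}0.png') for n in('top','side')}; C={n:cams.get_calibration(n) for n in I}
def blob(n,lo,hi,box):
    x0,y0,x1,y1=box; m=cv2.inRange(cv2.cvtColor(I[n],cv2.COLOR_BGR2HSV),lo,hi); z=np.zeros_like(m); z[y0:y1,x0:x1]=m[y0:y1,x0:x1]
    c=max(cv2.findContours(z,0,1)[0],key=cv2.contourArea); M=cv2.moments(c); return c,(M['m10']/M['m00'],M['m01']/M['m00'])
Y=((22,120,100),(35,255,255))
a=blob('top',*Y,(380,235,425,280))[1]; b=blob('side',*Y,(360,200,400,235))[1]
print('cap',a,b,two(C['top'],a,C['side'],b), 'z52',onz(C['top'],*a,.052))
B=((105,120,60),(125,255,255))
for nm,bt,bs in(('small',(230,160,315,245),(215,225,305,295)),('big',(180,280,300,400),(270,300,405,420))):
    ct,a=blob('top',*B,bt); cs,b=blob('side',*B,bs)
    r=cv2.boxPoints(cv2.minAreaRect(ct)); P=np.array([onz(C['top'],*p,.03)for p in r]); 
    print(nm,a,P.mean(0).round(3),np.linalg.norm(P-np.roll(P,1,0),axis=1).round(3),'corners',P[:,:2].round(3).tolist())
    q=cv2.approxPolyDP(cv2.convexHull(cs),4,True)[:,0]; print(' side poly',q.tolist()); print(' top px',r.round(1).tolist(), 'floor-centre side->z0.005',two(C['top'],a,C['side'],b))
ct,_=blob('top',(0,0,0),(180,255,75),(355,160,440,236)); r=cv2.boxPoints(cv2.minAreaRect(cv2.convexHull(ct)));P=np.array([onz(C['top'],*p,.066)for p in r]);print('lid',r.round(1).tolist(),P.round(3).tolist(),P.mean(0),np.linalg.norm(P-np.roll(P,1,0),axis=1))
print('bearing two',two(C['top'],(399,199),C['side'],(344,199)),onz(C['top'],399,199,.042))
A=cv2.resize(I['top'][150:300,225:445],None,fx=3.6,fy=3.6,interpolation=2); cv2.imwrite('pics/crop1.png',A)
```

```text
cap (402.77235772357716, 256.5609756097561) (383.55855855855856, 217.04504504504501) (array([ 0.48600992, -0.14932912,  0.04865628]), np.float64(0.00024602296431584336)) z52 [ 0.48576576 -0.14879191  0.052     ]
small (270.77485153627674, 202.37918925897236) [0.62  0.187 0.03 ] [0.149 0.151 0.151 0.151] corners [[0.555, 0.27], [0.705, 0.253], [0.685, 0.104], [0.535, 0.122]]
 side poly [[298, 267], [251, 291], [222, 251], [269, 230], [298, 259]]
 top px [[237.5, 226.5], [246.3000030517578, 169.0], [303.79998779296875, 177.89999389648438], [294.8999938964844, 235.39999389648438]] floor-centre side->z0.005 (array([0.62151677, 0.18860375, 0.01032709]), np.float64(0.001621654453562786))
big (237.51631876658155, 337.93169645091854) [0.274 0.261 0.03 ] [0.208 0.212 0.209 0.21 ] corners [[0.221, 0.401], [0.414, 0.311], [0.326, 0.121], [0.136, 0.211]]
 side poly [[360, 304], [399, 376], [398, 386], [304, 417], [276, 327]]
 top px [[182.1999969482422, 356.6000061035156], [219.8000030517578, 281.3999938964844], [293.3999938964844, 318.20001220703125], [255.8000030517578, 393.3999938964844]] floor-centre side->z0.005 (array([0.26972961, 0.26309381, 0.01301137]), np.float64(0.0022934610841596715))
lid [[361.0, 175.5], [428.1000061035156, 169.39999389648438], [433.79998779296875, 231.3000030517578], [366.70001220703125, 237.39999389648438]] [[0.685, -0.041, 0.066], [0.705, -0.21, 0.066], [0.549, -0.223, 0.066], [0.531, -0.057, 0.066]] [ 0.61763433 -0.13270854  0.066     ] [0.15563897 0.17004824 0.15659645 0.16759338]
bearing two (array([ 0.63347966, -0.14215178,  0.03411008]), np.float64(0.0008911708333933262)) [ 0.63242388 -0.14048318  0.042     ]
```

View pics/crop1.png

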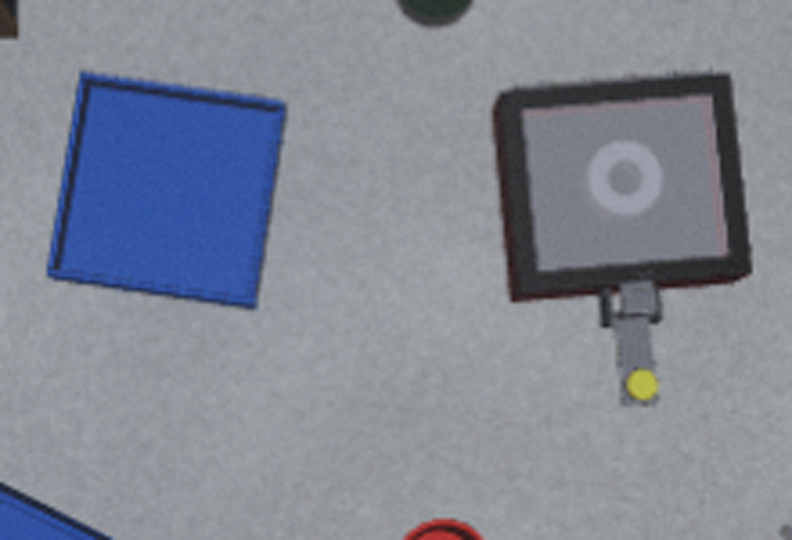

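The crop shows the small blue tray, with measured sides of 0.150 m. That matches the text, while the big one measures 0.21 m. The case has the pale ring under its lid at crop (625,178) and the cap at crop (642,384), in line with the measured points. Moving above the cap, gripper shut, with its narrow side towards the lid.

>>> step_arm --increments '[{"dp":[0.15,0.197,0],"yaw":-0.148,"grip":0},{"dp":[0.15,0.197,0],"yaw":-0.148,"grip":0},{"dp":[0.15,0.197,0],"yaw":-0.148,"grip":0},{"dp":[0.15,0.197,0],"yaw":-0.148,"grip":0},{"dp":[0.15,0.197,0],"yaw":-0.148,"grip":0}]'

```text
clock: 0.72
position: [0.3379, -0.3452, 0.2299]
ee_rot: [-0.0, 0.994, 0.11, -0.0]
contact_force: [1.1, -0.5, -0.2]
width: 0.0002
gripper_force: 0.0
```

>>> step_arm --increments '[{"dp":[0.15,0.197,0],"yaw":-0.148,"grip":0},{"dp":[0.15,0.197,0],"yaw":-0.148,"grip":0},{"dp":[0.15,0.197,0],"yaw":-0.148,"grip":0},{"dp":[0.15,0.197,0],"yaw":-0.148,"grip":0},{"dp":[0.13,0.197,0],"yaw":-0.148,"grip":0}]'

```text
clock: 1.35
position: [0.484, -0.1482, 0.2299]
ee_rot: [-0.0, 0.999, 0.055, -0.0]
contact_force: [-0.1, -0.4, 0.5]
width: 0.0001
gripper_force: 0.0
```

>>> step_arm --increments '[{"dp":[0,0,-0.15],"yaw":0,"grip":0},{"dp":[0,0,-0.15],"yaw":0,"grip":0},{"dp":[0,0,-0.1],"yaw":0,"grip":0},{"dp":[0,0,0],"yaw":0,"grip":0}]'

```text
clock: 1.85
position: [0.4819, -0.1489, 0.1485]
ee_rot: [-0.001, 0.998, 0.055, -0.002]
contact_force: [0.3, -0.5, -0.0]
width: -0.0003
gripper_force: 0.0
```

Run:
```python
from h import *
s=manip.get_state(); print(s['clock'],s['position'],s['ee_rot'],s['contact_force'])
c=cams.get_calibration('wrist'); I=cams.get_image('wrist'); cv2.imwrite('pics/w1.png',I)
print(proj(c,(.486,-.149,.049)),proj(c,s['position']+[0,0,-.025]),np.round(c['extrinsics'],3).tolist())
```

```text
1.85 [ 0.4818763  -0.14893057  0.14850136] [-0.00105119  0.99848703  0.05493893 -0.00206483] [ 0.28220026 -0.47325433 -0.01890035]
(np.float64(319.1602908800386), np.float64(233.37974569727123)) (np.float64(318.1166047508029), np.float64(285.45143563778356)) [[0.11, 0.938, 0.328, 0.565], [-0.994, 0.105, 0.035, -0.14], [-0.002, -0.33, 0.944, 0.291], [0.0, 0.0, 0.0, 1.0]]
```

View pics/w1.png

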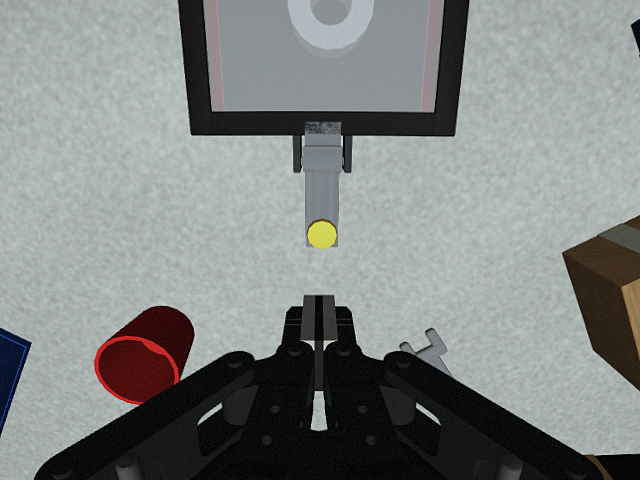

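The wrist view shows the cap at (321,234), within 2 px of where my point projects, with the shut fingertips at (318,296). Descending to just above the highest possible cap top, then small steps.

>>> step_arm --increments '[{"dp":[0,0,-0.15],"yaw":0,"grip":0},{"dp":[0,0,-0.1],"yaw":0,"grip":0},{"dp":[0,0,-0.03],"yaw":0,"grip":0},{"dp":[0,0,0],"yaw":0,"grip":0}]'

```text
clock: 2.4
position: [0.4839, -0.15, 0.0949]
ee_rot: [0.0, 0.998, 0.055, 0.001]
contact_force: [0.6, -0.3, 0.8]
width: 0.0003
gripper_force: 0.0
```

>>> step_arm --increments '[{"dp":[0,0,-0.02],"yaw":0,"grip":0},{"dp":[0,0,-0.02],"yaw":0,"grip":0},{"dp":[0,0,0],"yaw":0,"grip":0}]'

```text
clock: 2.78
position: [0.4832, -0.1496, 0.0861]
ee_rot: [-0.0, 0.998, 0.055, -0.0]
contact_force: [0.1, 0.1, 0.2]
width: -0.0
gripper_force: 0.0
```

>>> step_arm --increments '[{"dp":[0,0,-0.02],"yaw":0,"grip":0},{"dp":[0,0,0],"yaw":0,"grip":0}]'

```text
clock: 3.02
position: [0.4831, -0.1495, 0.0819]
ee_rot: [-0.0, 0.998, 0.055, -0.0]
contact_force: [-0.2, 0.6, -0.2]
width: -0.0
gripper_force: 0.0
```

>>> step_arm --increments '[{"dp":[0,0,-0.015],"yaw":0,"grip":0},{"dp":[0,0,0],"yaw":0,"grip":0}]'

```text
clock: 3.28
position: [0.4831, -0.1496, 0.079]
ee_rot: [-0.0, 0.998, 0.055, -0.0]
contact_force: [0.1, 0.2, -0.5]
width: 0.0001
gripper_force: 0.0
```

>>> step_arm --increments '[{"dp":[0,0,-0.015],"yaw":0,"grip":0},{"dp":[0,0,0],"yaw":0,"grip":0}]'

```text
clock: 3.52
position: [0.4831, -0.1496, 0.076]
ee_rot: [-0.0, 0.998, 0.055, -0.0]
contact_force: [-0.5, 0.4, 0.4]
width: -0.0001
gripper_force: 0.0
```

>>> step_arm --increments '[{"dp":[0,0,-0.015],"yaw":0,"grip":0},{"dp":[0,0,0],"yaw":0,"grip":0}]'

```text
clock: 3.78
position: [0.4831, -0.1496, 0.073]
ee_rot: [-0.0, 0.998, 0.055, -0.0]
contact_force: [-0.0, 0.0, -0.2]
width: 0.0001
gripper_force: 0.0
```

>>> step_arm --increments '[{"dp":[0,0,-0.01],"yaw":0,"grip":0},{"dp":[0,0,0],"yaw":0,"grip":0}]'

```text
clock: 4.03
position: [0.4832, -0.1496, 0.0711]
ee_rot: [-0.0, 0.998, 0.055, -0.0]
contact_force: [0.1, 0.2, 0.6]
width: -0.0
gripper_force: 0.0
```

>>> step_arm --increments '[{"dp":[0,0,-0.01],"yaw":0,"grip":0},{"dp":[0,0,0],"yaw":0,"grip":0}]'

```text
clock: 4.28
position: [0.4832, -0.1496, 0.0691]
ee_rot: [-0.0, 0.998, 0.055, -0.0]
contact_force: [-0.2, 0.6, -0.2]
width: -0.0003
gripper_force: 0.0
```

>>> step_arm --increments '[{"dp":[0,0,-0.01],"yaw":0,"grip":0},{"dp":[0,0,0],"yaw":0,"grip":0}]'

```text
clock: 4.53
position: [0.4832, -0.1496, 0.0671]
ee_rot: [-0.0, 0.998, 0.055, -0.0]
contact_force: [-0.6, -0.4, 0.1]
width: -0.0
gripper_force: 0.0
```

>>> step_arm --increments '[{"dp":[0,0,-0.01],"yaw":0,"grip":0},{"dp":[0,0,0],"yaw":0,"grip":0}]'

```text
clock: 4.78
position: [0.4832, -0.1496, 0.0651]
ee_rot: [-0.0, 0.998, 0.055, -0.0]
contact_force: [0.6, 0.3, 0.7]
width: -0.0002
gripper_force: 0.0
```

>>> step_arm --increments '[{"dp":[0,0,-0.01],"yaw":0,"grip":0},{"dp":[0,0,0],"yaw":0,"grip":0}]'

```text
clock: 5.03
position: [0.4832, -0.1496, 0.0631]
ee_rot: [-0.0, 0.998, 0.055, -0.0]
contact_force: [-0.9, -0.7, -0.1]
width: -0.0001
gripper_force: 0.0
```

Run:
```python
from h import *
s=manip.get_state(); print(s['position'],s['contact_force'])
a=cams.get_image('side')[150:270,290:450]; b=cams.get_image('wrist')[150:400,200:440]
cv2.imwrite('pics/p2.png',np.hstack([cv2.resize(a,(480,360)),cv2.resize(b,(320,360))]))
```

```text
[ 0.48316472 -0.14962893  0.0630737 ] [-0.90057715 -0.7097718  -0.09094718]
```

View pics/p2.png

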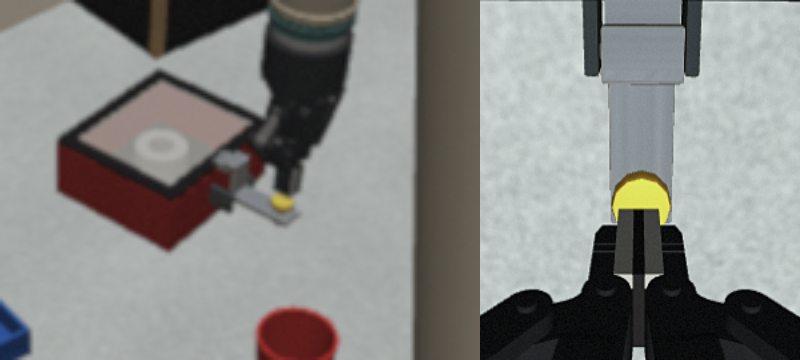

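The left crop (side view) shows the fingertips at (287,192), just over the cap at (283,202). The right crop (wrist view) shows them over the cap's near half at (638,205). There is no contact yet, so I'll continue down.

>>> step_arm --increments '[{"dp":[0,0,-0.01],"yaw":0,"grip":0},{"dp":[0,0,0],"yaw":0,"grip":0}]'

```text
clock: 5.38
position: [0.4832, -0.1496, 0.0611]
ee_rot: [-0.0, 0.998, 0.055, -0.0]
contact_force: [-0.0, -0.1, 0.1]
width: 0.0002
gripper_force: 0.0
```

>>> step_arm --increments '[{"dp":[0,0,-0.01],"yaw":0,"grip":0},{"dp":[0,0,0],"yaw":0,"grip":0}]'

```text
clock: 5.62
position: [0.4832, -0.1496, 0.059]
ee_rot: [-0.0, 0.998, 0.055, -0.0]
contact_force: [0.7, -0.9, -0.1]
width: -0.0002
gripper_force: 0.0
```

>>> step_arm --increments '[{"dp":[0,0,-0.01],"yaw":0,"grip":0},{"dp":[0,0,0],"yaw":0,"grip":0}]'

```text
clock: 5.88
position: [0.4832, -0.1496, 0.057]
ee_rot: [-0.0, 0.998, 0.055, -0.0]
contact_force: [-0.3, -0.5, -0.5]
width: -0.0002
gripper_force: 0.0
```

Run:
```python
from h import *
s=manip.get_state(); c=cams.get_calibration('wrist'); R=np.array(c['extrinsics'])
a=cams.get_image('side')[160:250,310:430]; b=cams.get_image('wrist')
cv2.imwrite('pics/p3.png',np.hstack([cv2.resize(a,(480,360),interpolation=2),cv2.resize(b[150:400,200:440],(320,360))]))
m=cv2.inRange(cv2.cvtColor(b,cv2.COLOR_BGR2HSV),(22,120,80),(35,255,255)); print(cv2.boundingRect(m))
print(proj(c,(.486,-.149,.049)),proj(c,(.494,-.1484,.032)),proj(c,(.494,-.1484,.045)),proj(c,(.497,-.148,.049)))
```

```text
(298, 274, 46, 33)
(np.float64(317.3277077258589), np.float64(296.1142152617068)) (np.float64(317.96152770752695), np.float64(266.3646600987158)) (np.float64(317.92901412352177), np.float64(277.1561704140871)) (np.float64(317.76965667034136), np.float64(274.8836621047747))
```

View pics/p3.png

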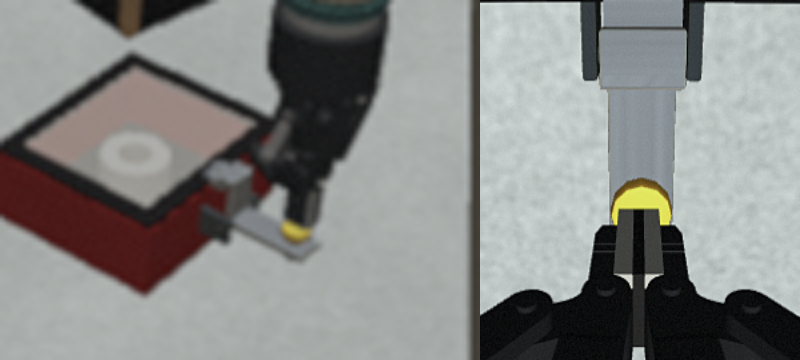

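The wrist view puts the cap's far edge at row 274, where an unpressed cap 49 mm high should be, so the cap has not moved. I'll triangulate the fingertip from both views.

Run:
```python
from h import *
w=cams.get_calibration('wrist'); s=cams.get_calibration('side')
print(manip.get_state()['position'])
# tip front bottom edge middle: wrist crop (638,208), side crop (305,228)
pw=(200+(638-480)*.75,150+208*250/360)
for ps in((300,222),(305,228),(315,222)):
    print(two(w,pw,s,(310+ps[0]/4,160+ps[1]/4)))
```

```text
[ 0.48328506 -0.14966413  0.05719781]
(array([ 0.4864143 , -0.15138409,  0.05180242]), np.float64(0.005362965403502623))
(array([ 0.48326751, -0.15240737,  0.04725876]), np.float64(0.007376025890975897))
(array([ 0.48185968, -0.15518606,  0.05042541]), np.float64(0.01530031503663767))
```

>>> step_arm --increments '[{"dp":[0,0,-0.01],"yaw":0,"grip":0},{"dp":[0,0,0],"yaw":0,"grip":0}]'

```text
clock: 6.22
position: [0.4832, -0.1496, 0.055]
ee_rot: [-0.0, 0.998, 0.055, -0.0]
contact_force: [-0.2, 0.2, -0.6]
width: -0.0001
gripper_force: 0.0
```

>>> step_arm --increments '[{"dp":[0,0,-0.01],"yaw":0,"grip":0},{"dp":[0,0,0],"yaw":0,"grip":0}]'

```text
clock: 6.48
position: [0.4832, -0.1496, 0.053]
ee_rot: [-0.0, 0.998, 0.055, -0.0]
contact_force: [-0.2, -0.2, -0.1]
width: 0.0003
gripper_force: 0.0
```

>>> step_arm --increments '[{"dp":[0,0,-0.01],"yaw":0,"grip":0},{"dp":[0,0,0],"yaw":0,"grip":0}]'

```text
clock: 6.72
position: [0.4834, -0.1497, 0.0513]
ee_rot: [0.0, 0.998, 0.055, 0.0]
contact_force: [-0.2, -0.9, 2.5]
width: -0.0
gripper_force: 1.1
```

Contact at TCP z ≈ 0.0515, with force near 3 N. Pressing on.

>>> step_arm --increments '[{"dp":[0,0,-0.01],"yaw":0,"grip":0},{"dp":[0,0,-0.01],"yaw":0,"grip":0},{"dp":[0,0,0],"yaw":0,"grip":0}]'

```text
clock: 7.1
position: [0.4823, -0.1498, 0.0473]
ee_rot: [0.0, 0.998, 0.055, -0.001]
contact_force: [-3.0, -1.1, 5.5]
width: 0.0001
gripper_force: 2.7
```

>>> step_arm --increments '[{"dp":[0,0,-0.01],"yaw":0,"grip":0},{"dp":[0,0,0],"yaw":0,"grip":0}]'

```text
clock: 7.35
position: [0.4818, -0.1498, 0.0453]
ee_rot: [0.0, 0.998, 0.055, -0.001]
contact_force: [-4.5, -1.2, 6.3]
width: 0.0001
gripper_force: 3.4
```

Run:
```python
from h import *
b=cams.get_image('wrist'); a=cams.get_image('side')[180:240,350:430]
cv2.imwrite('pics/p4.png',np.hstack([cv2.resize(a,(480,360),interpolation=2),cv2.resize(b[150:400,200:440],(320,360))]))
m=cv2.inRange(cv2.cvtColor(b,cv2.COLOR_BGR2HSV),(22,120,80),(35,255,255)); print(cv2.boundingRect(m))
c=cams.get_calibration('wrist')
for z in (.049,.043,.037): print(proj(c,(.497,-.148,z)))
```

```text
(298, 281, 47, 26)
(np.float64(317.6075403671892), np.float64(283.4872796071329))
(np.float64(317.633765615941), np.float64(277.53804241573897))
(np.float64(317.65821439164125), np.float64(271.99502566699454))
```

View pics/p4.png

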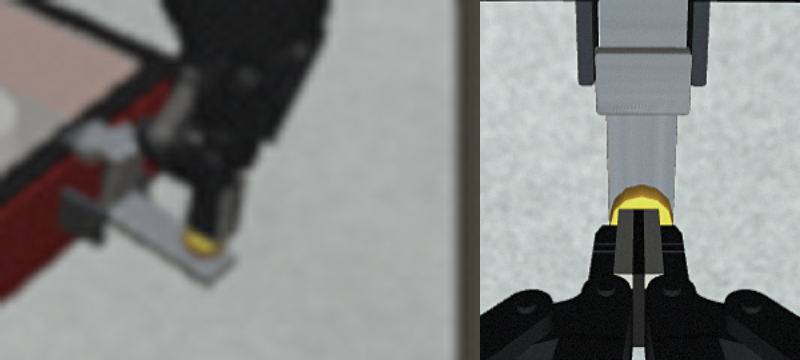

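The cap is going down under the fingertips (left crop (205,240), right crop (640,205)). Continuing in small steps.

>>> step_arm --increments '[{"dp":[0,0,-0.01],"yaw":0,"grip":0},{"dp":[0,0,0],"yaw":0,"grip":0}]'

```text
clock: 7.7
position: [0.4815, -0.1498, 0.0433]
ee_rot: [0.0, 0.998, 0.055, -0.002]
contact_force: [-4.9, -1.4, 7.5]
width: -0.0003
gripper_force: 4.1
```

>>> step_arm --increments '[{"dp":[0,0,-0.01],"yaw":0,"grip":0},{"dp":[0,0,0],"yaw":0,"grip":0}]'

```text
clock: 7.95
position: [0.4812, -0.1498, 0.0414]
ee_rot: [0.0, 0.998, 0.055, -0.002]
contact_force: [-5.9, -2.3, 9.1]
width: 0.0001
gripper_force: 5.0
```

```bash
cat > lid.py <<'E'
from h import *
a=cams.get_image('side'); r=cv2.imread('pics/side0.png'); s=manip.get_state()
print(s['clock'],s['contact_force'].round(1),'lid diff',cv2.absdiff(a,r)[150:212,305:365].mean())
E
python3 lid.py
```

```text
8.0 [-5.5 -2.6  8.2] lid diff 19.57706093189964
```

>>> step_arm --increments '[{"dp":[0,0,-0.005],"yaw":0,"grip":0},{"dp":[0,0,0],"yaw":0,"grip":0}]'

```text
clock: 8.25
position: [0.4811, -0.1499, 0.0405]
ee_rot: [0.0, 0.998, 0.055, -0.002]
contact_force: [-6.5, -2.2, 8.9]
width: 0.0003
gripper_force: 5.2
```

```bash
python3 lid.py
```

```text
8.3 [-6.5 -2.5  9.1] lid diff 31.43709677419355
```

The lid region is changing, so it looks released. Retreating up and towards the robot, away from the arc.

>>> step_arm --increments '[{"dp":[0,0,0],"yaw":0,"grip":0},{"dp":[0,0,0],"yaw":0,"grip":0}]'

```text
clock: 8.55
position: [0.4811, -0.1499, 0.0405]
ee_rot: [0.0, 0.998, 0.055, -0.002]
contact_force: [-6.2, -2.2, 8.5]
width: 0.0
gripper_force: 5.2
```

```bash
python3 lid.py
python3 - <<'E'
from h import *
a=cams.get_image('side')[110:260,260:440]; t=cams.get_image('top')[140:290,340:460]
cv2.imwrite('pics/p5.png',np.hstack([cv2.resize(a,(432,360)),cv2.resize(t,(288,360))]))
E
```

```text
8.6 [-6.3 -1.9  9. ] lid diff 38.920698924731184
```

View pics/p5.png

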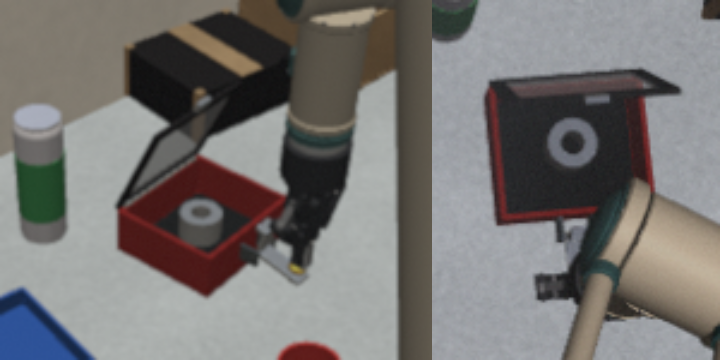

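The lid is free and swinging up: in the side crop it stands nearly vertical at (165,150). The bearing is in plain view at side crop (200,222) and top crop (573,143). Lifting off and opening the gripper.

>>> step_arm --increments '[{"dp":[0,0,0.15],"yaw":0,"grip":0},{"dp":[-0.05,0,0.25],"yaw":0,"grip":1},{"dp":[-0.05,0,0.25],"yaw":0,"grip":1},{"dp":[0,0,0.25],"yaw":0,"grip":1},{"dp":[0,0,0],"yaw":0,"grip":1}]'

```text
clock: 9.32
position: [0.4659, -0.1508, 0.2242]
ee_rot: [0.002, 0.998, 0.055, 0.004]
contact_force: [0.5, 0.1, -1.1]
width: 0.0722
gripper_force: 0.0
```

>>> step_arm --increments '[{"dp":[0,0,0],"yaw":0,"grip":1},{"dp":[0,0,0],"yaw":0,"grip":1},{"dp":[0,0,0],"yaw":0,"grip":1},{"dp":[0,0,0],"yaw":0,"grip":1},{"dp":[0,0,0],"yaw":0,"grip":1}]'

```text
clock: 9.95
position: [0.4633, -0.1496, 0.2199]
ee_rot: [-0.0, 0.998, 0.055, -0.0]
contact_force: [-0.7, 0.8, -0.7]
width: 0.0854
gripper_force: 0.0
```

Run:
```python
from h import *
s=manip.get_state(); print(s['clock'],s['position'],s['contact_force'])
c={n:cams.get_calibration(n) for n in('wrist','side','top')}
I={n:cams.get_image(n) for n in c}
print([proj(c[n],(.633,-.141,.042)) for n in c])
a=I['side'][110:260,260:440]; 
cv2.imwrite('pics/p6.png',np.hstack([cv2.resize(a,(360,300)),cv2.resize(I['wrist'],(400,300))]))
for n in I: cv2.imwrite(f'pics/b_{n}.png',I[n])
```

```text
9.95 [ 0.46326669 -0.14963747  0.21989817] [-0.69367193  0.82233592 -0.71477611]
[(np.float64(331.0197770940343), np.float64(2.5896031467140403)), (np.float64(343.83885214609086), np.float64(197.1016364482947)), (np.float64(399.2025318550492), np.float64(198.78111937475552))]
```

View pics/p6.png

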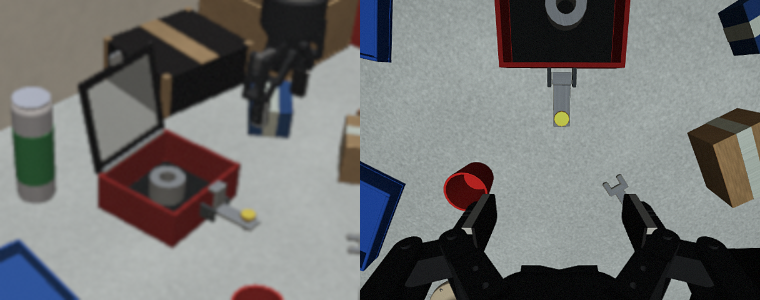

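The lid is fully open (side crop (122,108)), the latch has sprung back (cap at (248,214)), and the bearing is visible at side crop (168,182). Moving so that the wrist camera looks down on the bearing.

>>> step_arm --increments '[{"dp":[0.2,0.02,0],"yaw":0,"grip":1},{"dp":[0.2,0.02,0],"yaw":0,"grip":1},{"dp":[0,0,0],"yaw":0,"grip":1},{"dp":[0,0,0],"yaw":0,"grip":1}]'

```text
clock: 10.6
position: [0.5426, -0.1415, 0.2199]
ee_rot: [-0.0, 0.998, 0.055, -0.001]
contact_force: [0.5, -0.3, -0.2]
width: 0.0852
gripper_force: 0.0
```

Run:
```python
from h import *
s=manip.get_state(); print(s['clock'],s['position'])
C={n:cams.get_calibration(n) for n in('wrist','side','top')}; I={n:cams.get_image(n) for n in C}; I['side']=cv2.imread('pics/b_side.png'); I['top']=cv2.imread('pics/b_top.png')
P={}
for n,h in(('wrist',110),('top',28),('side',32)):
    u,v=map(int,proj(C[n],(.633,-.141,.042))); g=I[n][v-h:v+h,u-h:u+h].astype(int)
    m=((g.max(2)>105)&(np.ptp(g,axis=2)<30)).astype(np.uint8)*255   # bright, grey
    cs,hi=cv2.findContours(m,cv2.RETR_CCOMP,cv2.CHAIN_APPROX_NONE)
    # bore: largest hole near the middle
    k=[i for i in range(len(cs)) if hi[0][i][3]>=0 and len(cs[i])>8]; k=max(k,key=lambda i:cv2.contourArea(cs[i]),default=None)
    print(n,(u,v))
    if k is not None:
        e=cv2.fitEllipse(cs[k]); P[n]=(e[0][0]+u-h,e[0][1]+v-h); o=cs[hi[0][k][3]]; print(' bore',P[n],e[1],'outer',cv2.boundingRect(o))
for a,b in(('wrist','top'),('wrist','side'),('top','side')):
    if a in P and b in P: print(a,b,two(C[a],P[a],C[b],P[b]))
if 'wrist' in P: print(onz(C['wrist'],*P['wrist'],.042))
# fingertip check: wrist pixel of pads
cv2.imwrite('pics/b2.png',I['wrist'])
```

```text
10.6 [ 0.54258488 -0.14148418  0.21986875]
wrist (329, 108)
top (399, 198)
 bore (398.1194267272949, 198.94690704345703) (11.702306747436523, 11.826852798461914) outer (18, 20, 19, 19)
side (343, 197)
 bore (343.4310493469238, 197.94651412963867) (6.1214518547058105, 9.232293128967285) outer (24, 28, 18, 11)
top side (array([ 0.63264747, -0.13867782,  0.04025479]), np.float64(0.00044690404178514303))
```

View pics/b2.png

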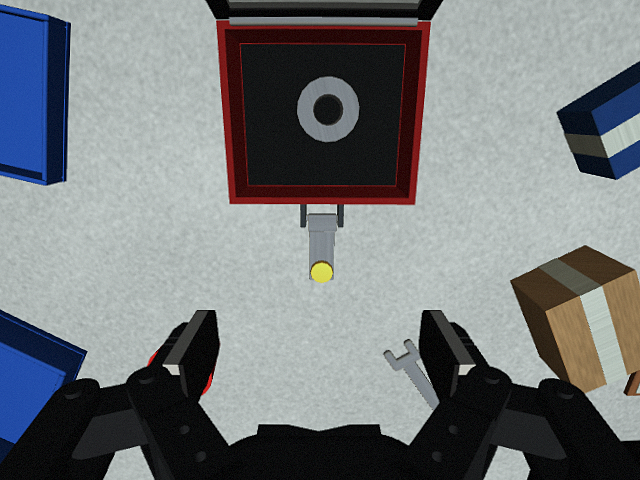

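The wrist view shows the bearing's bore at (327,108), within 2 px of the prediction, and the case interior is clear. The open pads' tips are at (217,311) and (421,311). Their 85 mm spacing lets me work out how far the tips really stand ahead of the TCP.

Run:
```python
from h import *
c=cams.get_calibration('wrist'); s=manip.get_state(); p=s['position']; print(c['fx'])
print('bearing',onz(c,327,108.5,.042))
import scipy.optimize as so
f=lambda z:np.linalg.norm(onz(c,217,311,z)-onz(c,421,311,z))-.0852
z=so.brentq(f,.0,.28); a,b=onz(c,217,311,z),onz(c,421,311,z); print('tip z-TCP',z-p[2],((a+b)/2-p).round(4))
# shut: image w1: tips at row 295, cols 302..335 with TCP at .4819,-.1489,.1485 ; same camera-to-tool pose
for dz in(0,-.005,-.012,-.025): print(dz,'shut front edge rel TCP',(onz(c,318,295,p[2]+dz)-p).round(4))
```

```text
356.3250892328017
bearing [ 0.63301938 -0.13926356  0.042     ]
tip z-TCP 0.012600771342099998 [0.0068 0.0003 0.0126]
0 shut front edge rel TCP [0.0077 0.0008 0.    ]
-0.005 shut front edge rel TCP [ 0.0051  0.0005 -0.005 ]
-0.012 shut front edge rel TCP [ 0.0014  0.0001 -0.012 ]
-0.025 shut front edge rel TCP [-0.0055 -0.0006 -0.025 ]
```

Both checks agree that the tips stand about 3 mm ahead of the TCP shut and about 12 mm behind it open, so I'll use these rather than the text's 25 mm. The wrist camera sits 83 mm ahead on the lid side and would come close to the open lid at grasp depth. I'll make a half turn first so it faces the robot; q6 goes to about -1.9, which is in range.

>>> step_arm --increments '[{"dp":[0,0,0],"yaw":1,"grip":1},{"dp":[0,0,0],"yaw":1,"grip":1},{"dp":[0,0,0],"yaw":1,"grip":1},{"dp":[0,0,0],"yaw":1,"grip":1},{"dp":[0,0,0],"yaw":1,"grip":1}]'

```text
clock: 11.38
position: [0.5425, -0.1418, 0.2206]
ee_rot: [0.0, 0.908, 0.419, 0.0]
contact_force: [-0.8, -0.4, -1.1]
width: 0.0857
gripper_force: 0.0
```

>>> step_arm --increments '[{"dp":[0,0,0],"yaw":1,"grip":1},{"dp":[0,0,0],"yaw":1,"grip":1},{"dp":[0,0,0],"yaw":1,"grip":1},{"dp":[0,0,0],"yaw":1,"grip":1},{"dp":[0,0,0],"yaw":1,"grip":1}]'

```text
clock: 12.0
position: [0.5425, -0.1418, 0.2206]
ee_rot: [0.0, 0.692, 0.722, 0.0]
contact_force: [-0.9, 0.2, -0.2]
width: 0.0854
gripper_force: 0.0
```

>>> step_arm --increments '[{"dp":[0,0,0],"yaw":1,"grip":1},{"dp":[0,0,0],"yaw":1,"grip":1},{"dp":[0,0,0],"yaw":1,"grip":1},{"dp":[0,0,0],"yaw":1,"grip":1},{"dp":[0,0,0],"yaw":1,"grip":1}]'

```text
clock: 12.62
position: [0.5425, -0.1418, 0.2206]
ee_rot: [0.0, 0.379, 0.925, -0.0]
contact_force: [0.3, 0.8, -1.2]
width: 0.0852
gripper_force: 0.0
```

>>> step_arm --increments '[{"dp":[0.1,0,0],"yaw":1,"grip":1},{"dp":[0.1,0,0],"yaw":1,"grip":1},{"dp":[0.1,0,0],"yaw":1,"grip":1},{"dp":[0.1,0,0],"yaw":1,"grip":1},{"dp":[0.05,0.01,0],"yaw":1,"grip":1}]'

```text
clock: 13.25
position: [0.6335, -0.14, 0.2204]
ee_rot: [0.0, 0.014, 1.0, -0.0]
contact_force: [-0.5, 0.0, -0.2]
width: 0.0857
gripper_force: 0.0
```

>>> step_arm --increments '[{"dp":[0,0,0],"yaw":0.94,"grip":1},{"dp":[0,0,-0.2],"yaw":0,"grip":1},{"dp":[0,0,-0.2],"yaw":0,"grip":1},{"dp":[0,0,-0.1],"yaw":0,"grip":1},{"dp":[0,0,0],"yaw":0,"grip":1}]'

```text
clock: 13.88
position: [0.6314, -0.1395, 0.1187]
ee_rot: [-0.002, -0.054, 0.999, 0.001]
contact_force: [0.1, -0.2, -1.3]
width: 0.0857
gripper_force: 0.0
```

Run:
```python
from h import *
s=manip.get_state(); print(s['clock'],s['position'],s['ee_rot'],s['contact_force'],s['qpos'].round(2))
c=cams.get_calibration('wrist'); b=cams.get_image('wrist'); cv2.imwrite('pics/w3.png',b); u,v=map(int,proj(c,(.633,-.139,.042))); print(u,v)
h=90;v0=max(v-h,0); g=b[v0:v+h,u-h:u+h].astype(int); m=((g.max(2)>95)&(np.ptp(g,axis=2)<25)).astype(np.uint8)*255
for q in cv2.findContours(m,cv2.RETR_CCOMP,1)[0]:
    if cv2.contourArea(q)>300: r=cv2.minEnclosingCircle(q); x,y=r[0][0]+u-h,r[0][1]+v0; print(cv2.contourArea(q),r[1],(x,y),onz(c,x,y,.042))
```

```text
13.875 [ 0.63136935 -0.1394888   0.11868279] [-1.98677589e-03 -5.42738283e-02  9.98523798e-01  7.93527729e-04] [ 0.14211421 -0.22109472 -1.3212445 ] [-0.32  0.46  1.51  0.    1.18 -2.  ]
319 255
4579.5 39.866302490234375 (318.24683380126953, 252.0) [ 0.63042539 -0.13986006  0.042     ]
1084.5 19.78780746459961 (318.2692337036133, 253.5) [ 0.63147622 -0.13973019  0.042     ]
```

This second wrist position puts the bearing at (0.632, -0.140), under the TCP. Descending with force checks.

>>> step_arm --increments '[{"dp":[0,0,-0.12],"yaw":0,"grip":1},{"dp":[0,0,-0.12],"yaw":0,"grip":1},{"dp":[0,0,-0.06],"yaw":0,"grip":1},{"dp":[0,0,0],"yaw":0,"grip":1}]'

```text
clock: 14.42
position: [0.6333, -0.1398, 0.0605]
ee_rot: [0.0, -0.055, 0.999, 0.0]
contact_force: [-0.2, -1.0, -0.2]
width: 0.0853
gripper_force: 0.0
```

>>> step_arm --increments '[{"dp":[0,0,-0.05],"yaw":0,"grip":1},{"dp":[0,0,-0.05],"yaw":0,"grip":1},{"dp":[0,0,0],"yaw":0,"grip":1}]'

```text
clock: 14.8
position: [0.6326, -0.1394, 0.0393]
ee_rot: [-0.001, -0.055, 0.999, 0.0]
contact_force: [-0.2, 0.5, -0.2]
width: 0.0852
gripper_force: 0.0
```

>>> step_arm --increments '[{"dp":[0,0,-0.04],"yaw":0,"grip":1},{"dp":[0,0,-0.04],"yaw":0,"grip":1},{"dp":[0,0,0],"yaw":0,"grip":1}]'

```text
clock: 15.18
position: [0.6326, -0.1395, 0.0232]
ee_rot: [-0.001, -0.055, 0.999, 0.0]
contact_force: [0.9, 0.5, -0.3]
width: 0.0857
gripper_force: 0.0
```

>>> step_arm --increments '[{"dp":[0,0,-0.04],"yaw":0,"grip":1},{"dp":[0,0,-0.025],"yaw":0,"grip":1},{"dp":[0,0,0],"yaw":0,"grip":1}]'

```text
clock: 15.55
position: [0.6328, -0.1395, 0.0106]
ee_rot: [-0.001, -0.055, 0.999, 0.0]
contact_force: [0.3, 0.8, 0.2]
width: 0.0856
gripper_force: 0.0
```

>>> step_arm --increments '[{"dp":[0,0,0],"yaw":0,"grip":0.3},{"dp":[0,0,0],"yaw":0,"grip":0.3},{"dp":[0,0,0],"yaw":0,"grip":0.3},{"dp":[0,0,0],"yaw":0,"grip":0.3}]' --squeeze 50

```text
clock: 16.05
position: [0.6338, -0.1397, 0.0119]
ee_rot: [0.001, -0.055, 0.999, -0.0]
contact_force: [0.4, 0.2, 3.8]
width: 0.0517
gripper_force: 53.3
```

Gripped: width is 52 mm, close to the 54 mm ring. Lifting a little first to check the hold.

>>> step_arm --increments '[{"dp":[0,0,0.03],"yaw":0,"grip":0.3},{"dp":[0,0,0.1],"yaw":0,"grip":0.3},{"dp":[0,0,0.1],"yaw":0,"grip":0.3},{"dp":[0,0,0],"yaw":0,"grip":0.3}]'

```text
clock: 16.55
position: [0.6341, -0.14, 0.0583]
ee_rot: [0.001, -0.055, 0.999, -0.001]
contact_force: [-0.4, 0.1, -3.4]
width: 0.0521
gripper_force: 53.1
```

>>> step_arm --increments '[{"dp":[0,0,0.15],"yaw":0,"grip":0.3},{"dp":[0,0,0.2],"yaw":0,"grip":0.3},{"dp":[0,0,0.15],"yaw":0,"grip":0.3},{"dp":[0,0,0],"yaw":0,"grip":0.3}]'

```text
clock: 17.05
position: [0.6344, -0.1401, 0.1586]
ee_rot: [0.002, -0.055, 0.999, -0.001]
contact_force: [-0.4, -0.2, -3.5]
width: 0.0519
gripper_force: 53.7
```

Run:
```python
from h import *
s=manip.get_state(); p=s['position']; print(s['clock'],p,s['contact_force'],s['width'],s['moment'])
c=cams.get_calibration('wrist'); b=cams.get_image('wrist')
# bearing seen in hand?  bright grey around the grip
u,v=map(int,proj(c,p+[0,0,.025])); g=b[v-80:v+80,u-80:u+80].astype(int); m=((g.max(2)>95)&(np.ptp(g,axis=2)<25)); print(u,v,m.mean())
cv2.imwrite('pics/w4.png',b)
# is case floor empty now? side view patch at old bearing
a=cams.get_image('side'); r=cv2.imread('pics/b_side.png'); print('bearing patch before/after',r[190:206,335:352].mean(),a[190:206,335:352].mean())
# tray again
t=cams.get_image('top'); ct=cams.get_calibration('top'); m=cv2.inRange(cv2.cvtColor(t,cv2.COLOR_BGR2HSV),(105,120,60),(125,255,255)); z=np.zeros_like(m); z[160:245,230:315]=m[160:245,230:315]
q=max(cv2.findContours(z,0,1)[0],key=cv2.contourArea); R=cv2.minAreaRect(q); print('tray',R,onz(ct,*R[0],.03))
```

```text
17.05 [ 0.63444056 -0.14007605  0.15855734] [-0.39372422 -0.15312946 -3.52705433] 0.05191556861392645 [-0.02707688 -0.03627708 -0.06185635]
318 346 0.5684765625
bearing patch before/after 90.22671568627452 35.13235294117647
tray ((270.60406494140625, 202.32371520996094), (58.16187286376953, 58.085845947265625), 8.746161460876465) [0.61904345 0.18726096 0.03      ]
```

The bearing is held: the load is 3.5 N and the case floor is now empty. The tray measures (0.619, 0.187), the same as before. Carrying it over.

>>> step_arm --increments '[{"dp":[-0.01,0.15,0.03],"yaw":-0.21,"grip":0.3},{"dp":[-0.01,0.24,0],"yaw":-0.21,"grip":0.3},{"dp":[-0.01,0.24,0],"yaw":-0.21,"grip":0.3},{"dp":[-0.01,0.24,0],"yaw":-0.21,"grip":0.3},{"dp":[-0.01,0.24,0],"yaw":-0.21,"grip":0.3}]'

```text
clock: 17.82
position: [0.6218, 0.0837, 0.1606]
ee_rot: [-0.002, 0.025, 1.0, -0.0]
contact_force: [0.5, 0.7, -2.5]
width: 0.052
gripper_force: 53.6
```

>>> step_arm --increments '[{"dp":[-0.01,0.24,0],"yaw":-0.21,"grip":0.3},{"dp":[-0.01,0.2,0],"yaw":-0.21,"grip":0.3},{"dp":[0,0.085,0],"yaw":0,"grip":0.3},{"dp":[0,0,-0.05],"yaw":0,"grip":0.3},{"dp":[0,0,0],"yaw":0,"grip":0.3}]'

```text
clock: 18.45
position: [0.6182, 0.1855, 0.1511]
ee_rot: [-0.002, 0.056, 0.998, -0.001]
contact_force: [-0.5, -1.3, -2.8]
width: 0.0518
gripper_force: 53.6
```

Run:
```python
from h import *
s=manip.get_state(); p=s['position']; print(s['clock'],p,s['contact_force'],s['width'])
c=cams.get_calibration('wrist'); b=cams.get_image('wrist'); m=cv2.inRange(cv2.cvtColor(b,cv2.COLOR_BGR2HSV),(105,120,40),(125,255,255))
q=max(cv2.findContours(m,0,1)[0],key=cv2.contourArea); h=cv2.approxPolyDP(cv2.convexHull(q),8,True)[:,0]
print([(x.tolist(),onz(c,*map(float,x),.03)[:2].round(3).tolist()) for x in h])
```

```text
18.45 [0.61821767 0.18553058 0.15106178] [-0.50986092 -1.29332659 -2.81969448] 0.05181405944163433
[([221, 135], [0.537, 0.124]), ([426, 138], [0.556, 0.269]), ([408, 309], [0.693, 0.252]), ([233, 309], [0.677, 0.106])]
```

Wrist corners (221,135) and (426,138) match the tray corners measured from above, so we're centred. Lowering.

>>> step_arm --increments '[{"dp":[0,0,-0.2],"yaw":0,"grip":0.3},{"dp":[0,0,-0.2],"yaw":0,"grip":0.3},{"dp":[0,0,-0.15],"yaw":0,"grip":0.3},{"dp":[0,0,-0.07],"yaw":0,"grip":0.3},{"dp":[0,0,0],"yaw":0,"grip":0.3}]'

```text
clock: 19.12
position: [0.6192, 0.1863, 0.0287]
ee_rot: [-0.001, 0.056, 0.998, -0.0]
contact_force: [0.0, 0.0, -2.6]
width: 0.0519
gripper_force: 53.6
```

>>> step_arm --increments '[{"dp":[0,0,-0.02],"yaw":0,"grip":0.3},{"dp":[0,0,0],"yaw":0,"grip":0.3}]'

```text
clock: 19.38
position: [0.62, 0.1874, 0.0263]
ee_rot: [0.001, 0.056, 0.998, 0.0]
contact_force: [-0.4, -0.6, -3.0]
width: 0.0515
gripper_force: 53.6
```

>>> step_arm --increments '[{"dp":[0,0,-0.015],"yaw":0,"grip":0.3},{"dp":[0,0,0],"yaw":0,"grip":0.3}]'

```text
clock: 19.62
position: [0.6192, 0.1874, 0.0223]
ee_rot: [0.0, 0.056, 0.998, 0.0]
contact_force: [-0.3, 0.3, -3.0]
width: 0.0517
gripper_force: 53.6
```

>>> step_arm --increments '[{"dp":[0,0,-0.02],"yaw":0,"grip":0.3},{"dp":[0,0,-0.015],"yaw":0,"grip":0.3},{"dp":[0,0,0],"yaw":0,"grip":0.3}]'

```text
clock: 20.0
position: [0.6189, 0.1873, 0.0147]
ee_rot: [-0.0, 0.056, 0.998, -0.0]
contact_force: [0.6, 0.1, -2.8]
width: 0.052
gripper_force: 53.6
```

>>> step_arm --increments '[{"dp":[0,0,-0.01],"yaw":0,"grip":0.3},{"dp":[0,0,0],"yaw":0,"grip":0.3}]'

```text
clock: 20.25
position: [0.6192, 0.1873, 0.013]
ee_rot: [-0.0, 0.056, 0.998, -0.0]
contact_force: [0.4, 0.0, -3.0]
width: 0.0521
gripper_force: 53.6
```

>>> step_arm --increments '[{"dp":[0,0,-0.007],"yaw":0,"grip":0.3},{"dp":[0,0,0],"yaw":0,"grip":0.3}]'

```text
clock: 20.5
position: [0.6192, 0.1873, 0.0117]
ee_rot: [-0.0, 0.056, 0.998, 0.0]
contact_force: [0.0, -0.7, -2.0]
width: 0.0514
gripper_force: 53.6
```

>>> step_arm --increments '[{"dp":[0,0,-0.006],"yaw":0,"grip":0.3},{"dp":[0,0,0],"yaw":0,"grip":0.3}]'

```text
clock: 20.75
position: [0.6194, 0.1874, 0.0109]
ee_rot: [0.0, 0.056, 0.998, 0.0]
contact_force: [-0.7, -0.2, -0.9]
width: 0.0521
gripper_force: 53.8
```

>>> step_arm --increments '[{"dp":[0,0,-0.006],"yaw":0,"grip":0.3},{"dp":[0,0,0],"yaw":0,"grip":0.3}]'

```text
clock: 21.0
position: [0.6195, 0.1874, 0.0109]
ee_rot: [0.0, 0.056, 0.998, 0.0]
contact_force: [-2.7, -0.8, 6.1]
width: 0.0519
gripper_force: 54.7
```

Seated on the tray floor: the force has reversed to +6 N. Releasing and lifting away.

>>> step_arm --increments '[{"dp":[0,0,0.005],"yaw":0,"grip":0.85},{"dp":[0,0,0],"yaw":0,"grip":0.85},{"dp":[0,0,0],"yaw":0,"grip":0.85},{"dp":[0,0,0],"yaw":0,"grip":0.85}]'

```text
clock: 21.5
position: [0.6193, 0.1873, 0.0103]
ee_rot: [-0.0, 0.056, 0.998, 0.0]
contact_force: [-0.4, 0.3, -0.6]
width: 0.0723
gripper_force: 0.0
```

>>> step_arm --increments '[{"dp":[0,0,0.05],"yaw":0,"grip":0.85},{"dp":[0,0,0.1],"yaw":0,"grip":0.85},{"dp":[0,0,0.2],"yaw":0,"grip":0.85},{"dp":[0,0,0.25],"yaw":0,"grip":0.85},{"dp":[-0.1,0,0.25],"yaw":0,"grip":0.85}]'

```text
clock: 22.12
position: [0.6003, 0.1872, 0.1825]
ee_rot: [0.001, 0.056, 0.998, 0.0]
contact_force: [0.2, 1.0, -0.3]
width: 0.0726
gripper_force: 0.0
```

>>> step_arm --increments '[{"dp":[-0.25,-0.15,0],"yaw":0,"grip":0.85},{"dp":[-0.25,-0.15,0],"yaw":0,"grip":0.85},{"dp":[-0.1,-0.1,0],"yaw":0,"grip":0.85},{"dp":[0,0,0],"yaw":0,"grip":0.85}]'

```text
clock: 22.62
position: [0.4778, 0.1065, 0.1815]
ee_rot: [0.0, 0.056, 0.998, 0.0]
contact_force: [0.9, -0.1, 0.1]
width: 0.0722
gripper_force: 0.0
```

Run:
```python
from h import *
s=manip.get_state(); print(s['clock'],s['position'],s['contact_force'])
P={};C={n:cams.get_calibration(n) for n in('top','side')}
for n in C:
    I=cams.get_image(n); r=cv2.imread(f'pics/{n}0.png'); cv2.imwrite(f'pics/end_{n}.png',I)
    u,v=map(int,proj(C[n],(.619,.187,.041))); h=30; g=I[v-h:v+h,u-h:u+h].astype(int); m=((g.max(2)>90)&(np.ptp(g,axis=2)<40)).astype(np.uint8)*255
    q=max(cv2.findContours(m,0,1)[0],key=cv2.contourArea); R=cv2.minAreaRect(q); print(n,R, cv2.boundingRect(q))
    cs,hi=cv2.findContours(m,cv2.RETR_CCOMP,1)
    k=[c for c,x in zip(cs,hi[0]) if x[3]>=0 and len(c)>6]
    if k: e=cv2.fitEllipse(max(k,key=cv2.contourArea)); P[n]=(e[0][0]+u-h,e[0][1]+v-h); print(e)
    d=(cv2.absdiff(I,r).max(2)>50).astype(np.uint8)
    print(' changed',[cv2.boundingRect(c) for c in cv2.findContours(d,0,1)[0] if cv2.contourArea(c)>60])
if len(P)==2: print(two(C['top'],P['top'],C['side'],P['side']))
```

```text
22.625 [0.47783368 0.10647956 0.18150387] [ 0.94146252 -0.05732762  0.05704872]
top ((35.0, 49.0), (20.0, 48.0), 90.0) (11, 39, 49, 21)
((30.18964958190918, 30.59822654724121), (10.935173988342285, 11.118936538696289), 155.4468994140625)
 changed [(616, 457, 24, 23), (311, 457, 16, 23), (319, 422, 39, 32), (583, 401, 18, 28), (625, 388, 15, 48), (231, 211, 338, 269), (261, 193, 21, 21), (370, 176, 58, 49), (364, 140, 76, 91)]
side ((29.5, 13.5), (27.0, 59.0), 90.0) (0, 0, 60, 28)
((30.00042724609375, 30.96525001525879), (6.4032793045043945, 10.261877059936523), 86.95036315917969)
 changed [(440, 365, 84, 80), (511, 364, 31, 28), (484, 346, 31, 34), (461, 336, 52, 57), (521, 333, 30, 41), (548, 323, 40, 56), (251, 245, 20, 23), (316, 177, 64, 40), (504, 169, 18, 22), (409, 148, 147, 187), (293, 124, 56, 104), (298, 112, 10, 16), (477, 111, 14, 43), (515, 98, 57, 79), (322, 83, 21, 11), (569, 79, 51, 79), (409, 67, 32, 16), (506, 51, 49, 12), (287, 51, 89, 47), (494, 44, 10, 14), (555, 43, 32, 19), (303, 37, 43, 18), (568, 0, 16, 25), (512, 0, 64, 47), (478, 0, 43, 42), (426, 0, 45, 46)]
(array([0.61968675, 0.1875337 , 0.03858931]), np.float64(0.0005252903200063159))
```

The bearing's bore measures (0.620, 0.188), at the tray's centre. Its top is at 0.039 m against an expected 0.041 m, so it lies flat on the floor. The only changes in the pictures are the lid, the bearing and the arm. Handing in.

```bash
python3 -c "
from rig import ticket; print(ticket.sign_off())"
```

```text
the job is handed in; nothing more can be done
None
```

The job is handed in: the latch released at about 9 N, the lid sprang open untouched, and the bearing lies flat in the centre of the small blue tray after 22.7 s, with nothing else seen to have moved.

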